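# Clamp the glued birch foot

## Task

Turn the lock knob on the bar clamp clockwise until it clicks past its detent, then pump the clamp's trigger towards the handle until the sprung pad of the jaw meets the glued birch block and is pushed in about half-way, never all the way in. Finish while still holding the trigger pulled, so that the clamp keeps that pressure on the block. Work the clamp only by its knob and trigger (do not push the jaw or the block by hand), and leave the organiser box, screwdriver, dowel and cam lock where they are.

Things in the scene. Friction and masses are not known exactly. Their poses are not given: they have to be found in the camera images.
- clamp: One-hand bar clamp lying on its side, fixed to a plywood board 240 x 420 x 18 mm that is fixed to the desk. Origin on the desk surface. In its frame (z up) the bar runs along y at x = +55 mm, the jaw advances to +y, handle and trigger reach out to -x. Board top 18 mm above the desk, bare between x -120 and -10, y -85 and +25 mm. Black housing: x 27 to 83, y -165 to -35 mm, top at 80 mm
- handle (a point): Centre of the fixed rubber handle, a bar 20 mm thick in the clamp's y, 115 mm long in x, 34 mm tall (32 to 66 mm above the desk), at -30, -146 mm in the clamp's frame
- knob_grip (a point): Lock knob on top of the housing, at 55, -63 mm in the clamp's frame: point on its vertical axis at the height to grip, 99 mm above the desk. The grip is an upright aluminium bar 42 mm long, 12 mm thick, 24 mm tall (86 to 110 mm above the desk) on a 42 mm disc. The bar lies along this point's x axis, which turns with the knob (along the clamp's x at angle 0)
- knob_j (a joint): Lock knob angle, rad: 0 = trigger locked by a dog, grows clockwise seen from above to its end stop at 1.25. The detent is felt from about 0.25, its crest is at 0.62; past it the knob snaps on to about 1.0 and the trigger is free. Torque to pass about 0.05 N m; it stays where it is left
- trigger_pull (a point): Where to pull: centre of the steel trigger blade, 70 mm from its pivot, 47 mm above the desk. Blade 12 mm thick, 40 mm tall (27 to 67 mm above the desk), 8 to 88 mm from the pivot, along the clamp's -x when released. Push its +y face with shut fingers towards the handle, pinch it, or squeeze it with the handle (67 mm over both). Site y axis: blade's normal, to the jaw's side
- pivot (a point): Vertical pivot axis of the trigger, at 15, -95 mm in the clamp's frame, fixed to the clamp
- trigger_j (a joint): Trigger angle, rad: 0 released, grows when pulled to the handle (clamp's -y), end stop 0.36 (25 mm at the pull point). A light spring (2 to 3 N there) returns it. A pull moves the jaw 45 mm per rad (16 mm in all), less up to 4 mm until the next ratchet tooth catches; on the return the jaw stays. Return fully before each pull. Pad at 8 mm needs about 10 N at the pull point
- trigger: The steel trigger blade itself (origin on the pivot axis at desk height)
- jaw_j (a joint): How far the jaw has advanced, 0 to 0.070 m, towards the stop. A friction brake of 3 N holds it when the trigger is let go; a harder pressed pad pushes the jaw back until only 2 to 3 N are left, so keep the trigger pulled to keep the pressure
- jaw: The sliding jaw: steel bar 16 x 14 mm and at its end a black head 50 x 18 x 52 mm; origin at desk height on the bar's line, 12 mm ahead of the head's front face
- pad_j (a joint): How far the sprung grey pad is pushed into the jaw: 0 = free, 0.018 m = all the way. The spring gives 1 N per mm. About half-way is 0.008 to 0.009
- pad: Grey pad plate 44 x 8 x 46 mm in front of the jaw's head, on a steel plunger; free, a gap of 18 mm is seen between plate and head
- pad_face (a point): Centre of the pad's front face, which meets the block, 48 mm above the desk
- block: Loose birch block, 60 (x) x 50 (y) x 50 (z) mm, two glued layers, about 0.1 kg, standing on the board between pad and stop; origin at the centre of its underside
- block_center (a point): Centre of the block; its face towards the pad is 25 mm from here
- stop: Fixed end of the clamp: black upright plate 90 x 20 x 60 mm fixed on the board at the far end of the bar's line; its face towards the block is 112 mm along y in the clamp's frame. The block starts within 4 mm of it and is pushed against it
- organiser: Clear organiser box with closed lid, 134 x 174 x 49 mm, bystander on the desk beyond the stop
- screwdriver: Red-handled screwdriver, bystander on the desk behind the clamp's housing
- dowel: Wooden dowel 16 x 80 mm lying on the board, bystander
- camlock: Zinc cam lock, 18 mm diameter, 13 mm tall, bystander on the board
Mind the look-alikes: they are no part of the job. There is more than one size of the block; the job needs the largest.

How it is judged:
On the way, in this order (a step that is already met when the one before it is completed fails the run):
1. the lock knob is turned past its detent (value of joint knob_j above 0.85 rad), for 0.2 s.
2. the jaw is pumped forward until its pad presses on the block (contact force between pad and block above 1 N), for 0.1 s.
At the end, for the whole second after the job is handed in: The knob is past its detent (over 0.8 rad), the fingers still hold the trigger pulled (over 1 N on it, over 0.02 rad), and the pad is pushed in 5 to 13 mm, pressing the block with 4 to 15 N against the stop (over 3 N there) (value of joint knob_j above 0.8 rad and value of joint pad_j between 0.005 and 0.013 m and contact force between pad and block between 4 and 15 N and contact force between block and stop above 3 N and contact force between the fingers and trigger above 1 N and value of joint trigger_j above 0.02 rad); the arm keeps its last pose, push and grip.
It fails at once if the pad is pushed in (nearly) all the way: over 15.5 mm of 18 (value of joint pad_j above 0.0155 m).
It fails at once if the robot pushes the jaw, the pad or the block itself (contact force between any of the fingers, the arm and jaw above 2 N or contact force between any of the fingers, the arm and pad above 2 N or contact force between any of the fingers, the arm and block above 2 N).
It fails at once if a bystander is shifted by more than 30 mm (distance of any of organiser, screwdriver, dowel, camlock from where it was at the start of the episode above 0.03 m).
It also fails if it takes over 67 s, if anything falls off the work surface, if the arm or the gripper's body presses on something with over 40 N, if the wrist force passes 120 N, or if a joint passes its speed limit or range.

## Robot

A 7-joint arm with a two-finger parallel gripper is mounted at the origin on the work surface. World frame = base frame: x ahead of the robot, y to its left, z up, the work surface at z = 0. Lengths are in m, angles in rad, forces in N, time in s.
With the tool pointing down it reaches from about 0.425 to 0.925 m from the base axis. Payload 6.8 kg.
Tool frame: the origin (TCP) lies at the very end of the fingers, on their centre line; the grasp point (between the pads) lies r.pinch_z behind it (r.pinch_z is the distance from the TCP to the grasp point, in m); z points along the fingers, y is the line along which they close (so a half turn about z gives the same grasp; the last joint's range is limited). The gripper opens to 85 mm and grips with 20 to 120 N. Pads are 22 mm wide; open, the fingers measure 114 mm over their backs; the gripper's body (76 mm by 85 mm) begins 54 mm behind the grasp point. The pads swing forward as they close: fully open they stand 13 mm farther back than shut.
Start: joints at [-1.373, 0.477, 0.022, 1.555, -0.011, 1.109, -0.083], TCP at [0.203, 0.644, 0.231] pointing down, gripper open.
Joint ranges: [-2.96, 2.96], [-0.34, 2.1], [-1.41, 1.46], [0.24, 2.44], [-1.37, 4.51], [0.17, 1.92], [-2.96, 2.96]. Speed limits (rad/s): [2.39, 2.39, 3.14, 3.14, 3.14, 3.14, 3.14].

## Interface

Orientations are given as a rotation vector (axis times angle).
In Python, from bench import status, grab_frame, camera_model, r gives the robot as it stands. The module is installed in compiled form; this text tells all that it offers.
- The arm moves only by the shell command python3 -m creep 'ROWS' [FORCE]. ROWS is text: rows parted by semicolons, each of 7 numbers parted by spaces: the turn, a rotation vector about the tool's x, y, z in rad, then the shift along the tool's x, y, z in mm, then the opening, from -1 (shut) to 1 (fully open). In form: rx ry rz tx ty tz fingers; .... A call has 1 to 10 rows; each row is the pose to reach, as a shift and turn from the pose commanded when the call began, along the tool's axes at that moment; what a row does not reach only later rows make up. A row lasts 1/8 s, in which the tool goes at most 62.5 mm and 10.7 degrees, less where a joint would pass 70% of its speed; a pose out of reach is approached as far as the arm can. A call with a gripper value outside its range is refused whole. The fingers move at their own pace and stop on an object; FORCE is the grip in N (left out, the last holds). Time passes only in rows, so rows that repeat a pose let the fingers close. It gives the time, the measured TCP pose, the force, the opening and the grip force at its end, in the units of the state.
- status.get_obs(): the state, without advancing time (a new reading comes with each control period).
- grab_frame(name): name is "scene" or "top"; returns (picture, depth): 400x640x3 uint8, red, green, blue; 400x640 float32, m along the optical axis (not along the pixel's ray), 0 where there is no reading.
- camera_model(name): a dict with "K" (3x3 intrinsics, pixels), "rvec" (rotation vector, rad) and "tvec" (3), from world to camera coordinates, as OpenCV has them. Camera axes: x right, y down, z forward; pixel columns grow to the right and rows downward; lengths in m; the calibration is good to about 2 mm. A picture is of the moment at which its call begins. camera_model takes no time and is no camera call.
- r.hand_in(): hands the job in; it is judged then, once.
The state is a dict: "clock": time; "joints": joint angles; "qvel": joint speeds; "tau": joint torques, N m; "tcp_pos": TCP position; "orientation": TCP orientation; "contact_force": force on the tool from outside, world axes, zero at the start; "moment": the same for the moment, N m; "grip_width": finger opening in m; "gripper_force": force on a finger pad.
Only numpy, scipy, OpenCV 4.12 (cv2) and the standard library are available. Lean on these libraries where they do the work, as an engineer would, in place of code of your own. Each camera call takes 0.05 s, during which the arm holds its last target. There are 200 camera calls.

## Working session

There is one attempt and no reset: what is moved stays moved. The work goes in short steps, Python scripts to look and compute and a shell command to move; the robot and the scene stay as the last step left them, time stands still between calls to the robot, and variables do not carry over. Pictures are saved under pics/ and viewed, at most 10 in all, crops included, and the job is handed in when it is done.

```bash
mkdir -p pics
python3 - <<'E'
from bench import status, grab_frame, camera_model, r
import cv2,numpy as np
for n in("scene","top"):
    p,d=grab_frame(n); cv2.imwrite(f"pics/{n}0.png",p[:,:,::-1]); np.save(f"{n}0.npy",d)
    m=camera_model(n); print(n,m)
print(status.get_obs(),r.pinch_z)
E
```

```text
scene {'K': array([[437.24862302,   0.        , 316.25830482],
       [  0.        , 437.24862302, 203.02873008],
       [  0.        ,   0.        ,   1.        ]]), 'rvec': array([ 1.51426799,  2.24303428, -0.7317302 ]), 'tvec': array([ 0.1586214 , -0.45125479,  1.68906659])}
top {'K': array([[375.80496313,   0.        , 319.42061441],
       [  0.        , 375.80496313, 200.40279679],
       [  0.        ,   0.        ,   1.        ]]), 'rvec': array([ 2.10930997, -2.1055192 ,  0.23947034]), 'tvec': array([0.08930421, 0.64450673, 0.92197935])}
{'clock': 0.1, 'joints': array([-1.37307086,  0.47772751,  0.02235576,  1.55634033, -0.01151095,
        1.10931889, -0.08308543]), 'qvel': array([ 1.08322699e-04, -1.81311698e-03, -1.89983011e-03, -2.30875920e-03,
        3.70097738e-04, -7.72934011e-05,  1.36852902e-03]), 'tau': array([ 3.54030504e-03, -5.97758174e+01,  1.61331598e+00, -2.81958032e+01,
        1.28253963e-02,  5.02180381e-03, -2.63543129e-06]), 'tcp_pos': array([0.20308349, 0.64316387, 0.23042162]), 'orientation': array([-4.78470363e-01, -3.10480346e+00,  2.60769625e-03]), 'contact_force': array([-0.05714325, -0.22109635,  0.57797975]), 'moment': array([-0.02864243, -0.0009119 , -0.04209219]), 'gripper_force': 0.0, 'grip_width': 0.08540780909697362} 0.0187
```

View pics/scene0.png

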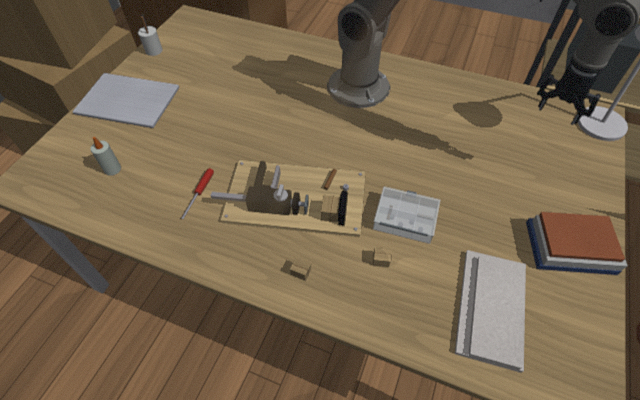

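View pics/top0.png

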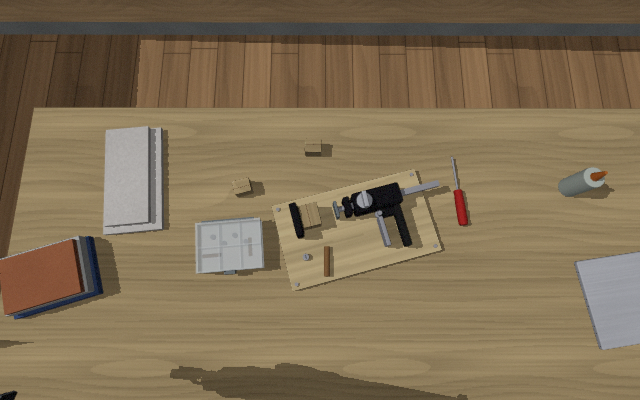

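The top view shows the board (corners about 273,207; 416,170; 441,249; 294,290), knob about (365,200), trigger blade about (383,228), handle about (402,225). I'll fit the pose from the board corners and check it by overlaying the known points.

```bash
cat > h.py <<'E'
import numpy as np,cv2
from bench import status, grab_frame, camera_model, r
from scipy.spatial.transform import Rotation as R
def ray(n,uv,z):
    m=camera_model(n); A=R.from_rotvec(m["rvec"]).as_matrix(); t=m["tvec"]
    c=-A.T@t; v=A.T@np.linalg.inv(m["K"])@np.array([*uv,1.]); return c+v*(z-c[2])/v[2]
def proj(n,P):
    m=camera_model(n); return cv2.projectPoints(np.array(P,float).reshape(-1,1,3),m["rvec"],m["tvec"],m["K"],None)[0].reshape(-1,2)
def fit(L,W): # 2D rigid
    L,W=np.array(L),np.array(W); a=L-L.mean(0); b=W-W.mean(0)
    th=np.arctan2((a[:,0]*b[:,1]-a[:,1]*b[:,0]).sum(),(a*b).sum())
    M=np.array([[np.cos(th),-np.sin(th)],[np.sin(th),np.cos(th)]]); t=W.mean(0)-M@L.mean(0); return th,t,W-(L@M.T+t)
E
python3 - <<'E'
from h import *
px=[(273,207),(416,170),(441,249),(294,290)]
W=[ray("top",p,.018)[:2] for p in px]; print(np.round(W,4))
print([np.linalg.norm(W[i]-W[i-3]) for i in range(4)])
# jaw +y is image left; handle (-x) is image down
L=[(.12,.21),(.12,-.21),(-.12,-.21),(-.12,.21)]
th,t,res=fit(L,W); print(th,t,res)
p=cv2.imread("pics/top0.png")[150:300,250:450]
S=4;im=cv2.resize(p,None,fx=S,fy=S,interpolation=cv2.INTER_CUBIC)
c,s=np.cos(th),np.sin(th)
for l,col in [((.055,-.063,.11),(0,0,255)),((.015,-.095,.067),(0,255,0)),((-.055,-.095,.067),(0,255,0)),((-.03,-.146,.066),(255,0,0)),((.055,.112,.078),(255,0,255)),((.12,.21,.018),(0,255,255)),((.12,-.21,.018),(0,255,255)),((-.12,.21,.018),(0,255,255)),((-.12,-.21,.018),(0,255,255))]:
    w=[c*l[0]-s*l[1]+t[0],s*l[0]+c*l[1]+t[1],l[2]]
    q=(proj("top",w)[0]-[250,150]+.5)*S; cv2.circle(im,tuple(int(v) for v in q),3,col,-1)
cv2.imwrite("pics/c1.png",im)
E
```

```text
[[ 0.6372  0.2189]
 [ 0.7455 -0.1843]
 [ 0.5219 -0.24  ]
 [ 0.4132  0.1571]]
[np.float64(0.4175682937696357), np.float64(0.23042668225501037), np.float64(0.4116772441531439), np.float64(0.23231085484559136)]
0.26279723119937637 [ 0.57945285 -0.01206635] [[-0.00360932 -0.00297562]
 [-0.00437404 -0.00066316]
 [ 0.00377118  0.0060714 ]
 [ 0.00421219 -0.00243262]]
```

View pics/c1.png

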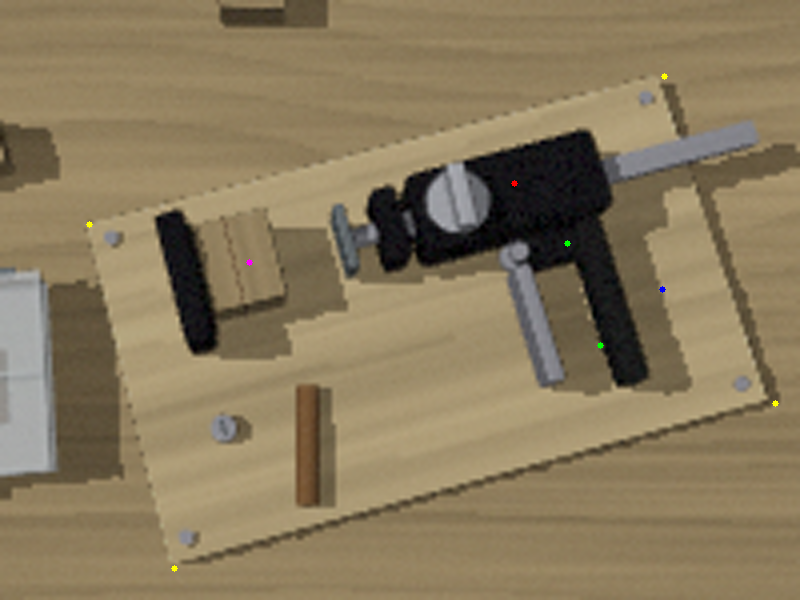

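The crop shows the board isn't centred on the clamp origin: knob is at crop (459,197), trigger pivot cap (516,254), blade end about (552,380). I'll refit from clamp features.

Run:
```python
from h import *
f=lambda u,v:(u/4-.5+250,v/4-.5+150)
C=camera_model("top");print("cam",-R.from_rotvec(C["rvec"]).as_matrix().T@C["tvec"])
B=np.array([ray("top",f(*p),.018)[:2] for p in [(89,225),(660,73),(770,400),(173,563)]])
print(np.round(B,4),[np.linalg.norm(B[i]-B[i-3]) for i in range(4)])
th0,tb,rb=fit([(.12,.21),(.12,-.21),(-.12,-.21),(-.12,.21)],B);print("board",th0,tb,rb)
# knob bar centre, disc centre, pivot cap
feats=[((.055,-.063),(459,196),.110),((.015,-.095),(516,254),.067),((.055,.112),(197,0),0)]
for l,p,z in feats[:2]:
    w=ray("top",f(*p),z)[:2]; M=np.array([[np.cos(th0),-np.sin(th0)],[np.sin(th0),np.cos(th0)]])
    print(l,w,"origin",w-M@l)
# depth check near knob, housing, in world
d=np.load("top0.npy"); A=R.from_rotvec(C["rvec"]).as_matrix()
v,u=np.mgrid[0:400,0:640]; P=np.stack([(u-C["K"][0,2])/C["K"][0,0]*d,(v-C["K"][1,2])/C["K"][1,1]*d,d],-1)
Wd=(P-C["tvec"])@A
def at(m):
    q=Wd[m]; return np.round(q.mean(0),4),len(q)
z=Wd[...,2]; roi=np.zeros_like(d,bool); roi[150:300,250:450]=1
print("knob z>.1",at(roi&(z>.098)&(z<.13)), "max",z[roi].max())
q=Wd[roi&(z>.098)&(z<.13)]; e=np.linalg.svd(q[:,:2]-q[:,:2].mean(0))[2][0]; print("bar dir",e,np.ptp((q[:,:2]@e)))
hb=cv2.imread("pics/top0.png").max(2)<60
H=roi&(z>.074)&(z<.086)&hb; q=Wd[H]
n,lab,st,ce=cv2.connectedComponentsWithStats(H.astype(np.uint8))
for i in range(1,n):
    if st[i,4]>20:
        q=Wd[lab==i][:,:2].astype(np.float32); print("comp",st[i],cv2.minAreaRect(q))
```

```text
cam [0.42712211 0.09600301 1.04007702]
[[ 0.6407  0.2225]
 [ 0.7522 -0.1804]
 [ 0.5206 -0.2426]
 [ 0.4126  0.1604]] [np.float64(0.41806517326294274), np.float64(0.23982792624905153), np.float64(0.4172067538133216), np.float64(0.2364151017379273)]
board 0.2653729446007824 [ 0.58150667 -0.01002987] [[-0.00152628 -0.00160186]
 [-0.0001948   0.00076953]
 [-0.00023215  0.00156789]
 [ 0.00195322 -0.00073555]]
(0.055, -0.063) [ 0.64085778 -0.02322602] origin [0.57126011 0.02314385]
(0.015, -0.095) [ 0.61161092 -0.06535479] origin [0.57222043 0.02238567]
knob z>.1 (array([ 0.6418, -0.0256,  0.1066]), 79) max 1.0400770230124474
bar dir [-0.98267386 -0.18534315] 0.040985919309962315
comp [352 183  51  30 721] ((0.6516973972320557, -0.06134688854217529), (0.054990366101264954, 0.12854114174842834), 15.197288513183594)
comp [289 203  14  33 169] ((0.5944535732269287, 0.15188923478126526), (0.08798547089099884, 0.018213409930467606), 14.782332420349121)
```

```bash
cat >> h.py <<'E'
TH=.263; O=np.array([.572,.0215])
def loc(x,y): return np.array([np.cos(TH)*x-np.sin(TH)*y,np.sin(TH)*x+np.cos(TH)*y])+O
def go(x,y,z,yaw_deg):
    "tool-frame delta to clamp-frame x,y, height z, tool y axis at clamp-frame yaw"
    o=status.get_obs(); A=R.from_rotvec(o["orientation"]).as_matrix()
    p=np.array([*loc(x,y),z]); a=np.deg2rad(yaw_deg)+TH
    Y=np.array([np.cos(a),np.sin(a),0]); Z=np.array([0,0,-1.]); T=np.stack([np.cross(Y,Z),Y,Z],1)
    print("turn",np.round(R.from_matrix(A.T@T).as_rotvec(),3),"shift mm",np.round(A.T@(p-o["tcp_pos"])*1000,1))
def show():
    o=status.get_obs(); l=o["tcp_pos"][:2]-O; c,s=np.cos(TH),np.sin(TH); A=R.from_rotvec(o["orientation"]).as_matrix()
    print("clk",o["clock"],"local mm",np.round(1000*np.array([c*l[0]+s*l[1],-s*l[0]+c*l[1],o["tcp_pos"][2]]),1),"yaw",np.round(np.rad2deg(np.arctan2(A[1,1],A[0,1])-TH),1),"F",np.round(o["contact_force"],1),"w",o["grip_width"],"gf",o["gripper_force"],"j7",o["joints"][6])
E
python3 -c "
from h import *
show(); go(.055,-.063,.231,90)"
```

```text
clk 0.1 local mm [-194.6  696.2  230.4] yaw 57.4 F [-0.1 -0.2  0.6] w 0.08540780909697362 gf 0.0 j7 -0.08308542945057029
turn [-0.002 -0.    -0.569] shift mm [-6.192e+02 -5.052e+02  3.000e-01]
```

```bash
python3 -m creep '0 0 -0.18 -47 -39 0 1;0 0 -0.36 -95 -78 0 1;0 0 -0.569 -143 -117 0 1;0 0 -0.569 -190 -156 0 1;0 0 -0.569 -238 -194 0 1;0 0 -0.569 -286 -233 0 0.5;0 0 -0.569 -333 -272 0 0.3;0 0 -0.569 -381 -311 0 0;0 0 -0.569 -429 -350 0 0;0 0 -0.569 -476 -388 0 0'; python3 -c "
from h import *
show(); go(.055,-.063,.13,90)"
```

```text
clock: 1.35
tcp_pos: [0.541, 0.1285, 0.2312]
orientation: [0.412, -3.114, -0.0]
contact_force: [1.6, 1.2, -0.2]
grip_width: 0.0428
gripper_force: 0.0
clk 1.35 local mm [ -2.1 111.4 231.2] yaw 90.0 F [ 1.6  1.2 -0.2] w 0.042754951935477986 gf 0.0 j7 1.5407842693696032
turn [ 0. -0.  0.] shift mm [ -57.1 -174.4  101.2]
```

```bash
python3 -m creep '0 0 0 -19 -56 0 0;0 0 0 -38 -112 20 0;0 0 0 -57 -165 60 0;0 0 0 -57.1 -174.4 101 0;0 0 0 -57.1 -174.4 120 0;0 0 0 -57.1 -174.4 120 0' 30; python3 -c "
from h import *
show(); p,d=grab_frame('scene'); cv2.imwrite('pics/s1.png',cv2.resize(p[130:260,170:400,::-1],None,fx=3,fy=3))"
```

```text
clock: 2.1
tcp_pos: [0.6395, -0.0216, 0.1101]
orientation: [0.414, -3.111, -0.002]
contact_force: [-0.2, -0.1, 0.9]
grip_width: 0.043
gripper_force: 0.0
clk 2.1 local mm [ 54.  -59.2 110.1] yaw 90.1 F [-0.2 -0.1  0.9] w 0.042968773067905135 gf 0.0 j7 1.893106050019658
```

View pics/s1.png

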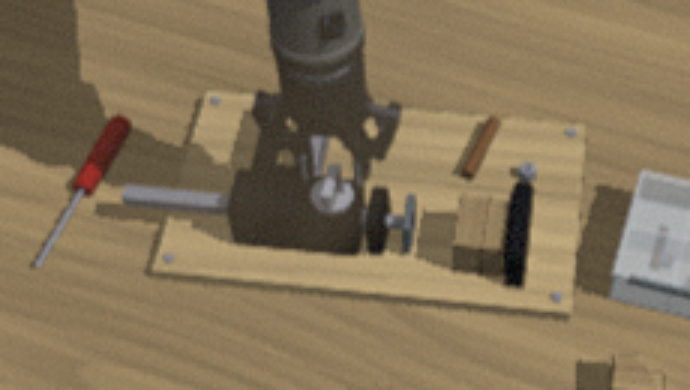

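The picture shows the fingers straddling the knob (about 330,190 in the crop), above it. Lower and grip.

```bash
python3 -m creep '0 0 0 0 0 10 0;0 0 0 0 0 20 0;0 0 0 0 0 20 0;0 0 0 0 0 20 -1;0 0 0 0 0 20 -1;0 0 0 0 0 20 -1;0 0 0 0 0 20 -1' 30; python3 -c "
from h import *
show()"
```

```text
clock: 3.02
tcp_pos: [0.642, -0.0252, 0.0919]
orientation: [-0.409, 3.112, -0.004]
contact_force: [2.3, -4.6, -1.2]
grip_width: 0.0113
gripper_force: 34.2
clk 3.025 local mm [ 55.4 -63.3  91.9] yaw 89.9 F [ 2.3 -4.6 -1.2] w 0.011322457962921027 gf 34.203144907951355 j7 1.8986354514228418
```

```bash
python3 -m creep '0 0 0.15 0 0 0 -1;0 0 0.3 0 0 0 -1;0 0 0.45 0 0 0 -1;0 0 0.6 0 0 0 -1;0 0 0.75 0 0 0 -1;0 0 0.9 0 0 0 -1;0 0 1.05 0 0 0 -1;0 0 1.1 0 0 0 -1;0 0 1.1 0 0 0 -1;0 0 1.1 0 0 0 -1' 40; python3 -c "
from h import *
show()"
```

```text
clock: 4.28
tcp_pos: [0.6424, -0.0239, 0.0919]
orientation: [1.274, 2.868, 0.001]
contact_force: [5.1, -2.4, -2.4]
grip_width: 0.0111
gripper_force: 40.7
clk 4.275 local mm [ 56.2 -62.1  91.9] yaw 27.0 F [ 5.1 -2.4 -2.4] w 0.011053128604398256 gf 40.74163019657135 j7 0.9907279255434291
```

```bash
python3 -m creep '0 0 0 0 0 0 0;0 0 0 0 0 0 0;0 0 0 0 0 0 0;0 0 0 0 0 -30 0;0 0 0 0 0 -70 0;0 0 0 0 0 -70 -1;0 0 0 0 0 -70 -1' 40; python3 -c "
from h import *
show(); go(-.055,-.055,.16,0);go(-.055,-.055,.03,0)"
```

```text
clock: 5.15
tcp_pos: [0.6403, -0.0228, 0.1609]
orientation: [-1.276, -2.87, -0.0]
contact_force: [0.4, -0.2, -0.6]
grip_width: 0.0068
gripper_force: 0.0
clk 5.15 local mm [ 54.5 -60.6 160.9] yaw 27.0 F [ 0.4 -0.2 -0.6] w 0.006770136960183456 gf 0.0 j7 0.9502338596781498
turn [-0.    -0.001  0.471] shift mm [ 54.7 -95.    0.9]
turn [-0.    -0.001  0.471] shift mm [ 54.6 -95.  130.9]
```

```bash
python3 -m creep '0 0 0.157 18 -32 0 -1;0 0 0.314 36 -64 0 -1;0 0 0.471 55 -95 0 -1;0 0 0.471 55 -95 40 -1;0 0 0.471 55 -95 80 -1;0 0 0.471 55 -95 120 -1;0 0 0.471 55 -95 131 -1;0 0 0.471 55 -95 131 -1' 40
cat >> h.py <<'E'
def pad():
    "pad/jaw/block profile along clamp y near x=55 from top depth"
    p,d=grab_frame("top"); C=camera_model("top"); A=R.from_rotvec(C["rvec"]).as_matrix()
    v,u=np.mgrid[0:400,0:640]; P=np.stack([(u-C["K"][0,2])/C["K"][0,0]*d,(v-C["K"][1,2])/C["K"][1,1]*d,d],-1)
    W=(P-C["tvec"])@A; l=W[...,:2]-O; c,s=np.cos(TH),np.sin(TH); X=c*l[...,0]+s*l[...,1]; Y=-s*l[...,0]+c*l[...,1]
    m=(abs(X-.055)<.018)&(Y>-.04)&(Y<.14)&(W[...,2]<.11)&(d>0)
    b=np.round(Y[m]*1000/3).astype(int); Z=W[...,2][m]*1000
    print("y:ztop"," ".join(f"{k*3}:{np.percentile(Z[b==k],80):.0f}" for k in sorted(set(b))))
    return p
E
python3 -c "
from h import *
show(); p=pad(); cv2.imwrite('pics/t2.png',cv2.resize(p[150:300,250:450,::-1],None,fx=4,fy=4,interpolation=2))"
```

```text
clock: 6.15
tcp_pos: [0.5328, -0.0462, 0.0298]
orientation: [-1.911, -2.492, 0.002]
contact_force: [-0.6, -1.1, 0.9]
grip_width: -0.0003
gripper_force: 0.0
clk 6.15 local mm [-55.4 -55.2  29.8] yaw -0.0 F [-0.6 -1.1  0.9] w -0.00026881846148855905 gf 0.0 j7 0.7078346563992174
y:ztop -39:79 -36:70 -33:54 -30:69 -27:73 -24:75 -21:75 -18:74 -15:74 -12:69 -9:53 -6:51 -3:52 0:53 3:54 6:68 9:69 12:71 15:62 18:17 21:18 24:18 27:17 30:18 33:17 36:18 39:18 42:17 45:16 48:17 51:17 54:17 57:65 60:68 63:67 66:67 69:67 72:66 75:67 78:67 81:67 84:67 87:67 90:68 93:66 96:66 99:67 102:68 105:66 108:69 111:73 114:76 117:77 120:78 123:77 126:77 129:76 132:18 135:17 138:17 141:19
```

View pics/t2.png

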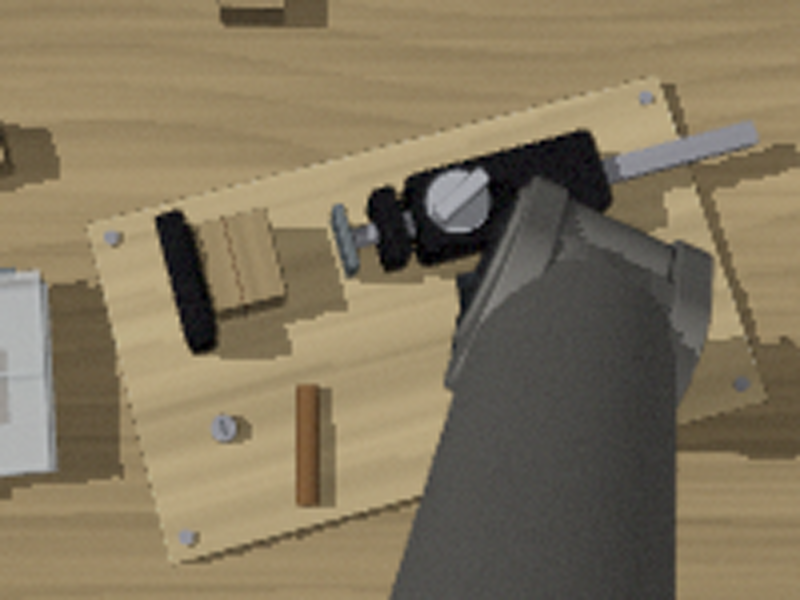

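Knob bar now clearly turned (crop 459,200). Pad face at y≈14, block face ≈57 (62 when seated), so about 48 mm of travel and then 8 mm of squeeze. First pull.

```bash
python3 -m creep '0 0 0 -20 0 0 -1;0 0 0 -24 0 0 -1;0 0 -0.09 -30 -1.5 0 -1;0 0 -0.18 -36 -2 0 -1;0 0 -0.27 -42 -2 0 -1;0 0 -0.34 -47 -1.5 0 -1;0 0 -0.34 -47 -1.5 0 -1' ; python3 -c "
from h import *
show(); pad()"
```

```text
clock: 7.08
tcp_pos: [0.5444, -0.0908, 0.0311]
orientation: [1.462, 2.781, 0.002]
contact_force: [-1.5, 2.6, 2.5]
grip_width: -0.0001
gripper_force: 1.4
clk 7.075 local mm [ -55.8 -101.3   31.1] yaw 19.5 F [-1.5  2.6  2.5] w -0.00012972121546295776 gf 1.4057881012558937 j7 1.0390323812018234
y:ztop -39:77 -36:69 -33:55 -30:55 -27:55 -24:55 -21:55 -18:59 -15:73 -12:74 -9:74 -6:75 -3:74 0:73 3:63 6:52 9:53 12:52 15:53 18:55 21:69 24:70 27:68 30:17 33:18 36:16 39:17 42:17 45:17 48:18 51:17 54:17 57:63 60:68 63:67 66:67 69:67 72:68 75:66 78:67 81:67 84:67 87:67 90:68 93:67 96:68 99:68 102:67 105:66 108:69 111:74 114:76 117:77 120:78 123:77 126:77 129:75 132:17 135:17 138:17 141:17
```

```bash
python3 -m creep '0 0 0.17 12.5 5 0 -1;0 0 0.34 25 10.5 0 -1;0 0 0.34 25 10.5 0 -1;0 0 0.34 25 10.5 0 -1;0 0 0.26 19 8 0 -1;0 0 0.17 12.5 5 0 -1;0 0 0.08 6 2 0 -1;0 0 0 0 0 0 -1;0 0 0 0 0 0 -1' ; python3 -c "
from h import *
show(); pad()"
```

```text
clock: 8.25
tcp_pos: [0.5443, -0.0921, 0.0304]
orientation: [-1.461, -2.781, -0.001]
contact_force: [-0.2, 2.9, 0.9]
grip_width: -0.0003
gripper_force: 1.0
clk 8.25 local mm [ -56.3 -102.5   30.4] yaw 19.5 F [-0.2  2.9  0.9] w -0.00032044043492315865 gf 1.0187990963459015 j7 1.0407991089230966
y:ztop -39:78 -36:68 -33:55 -30:56 -27:56 -24:55 -21:55 -18:53 -15:55 -12:55 -9:54 -6:56 -3:73 0:74 3:74 6:75 9:74 12:73 15:68 18:52 21:52 24:52 27:52 30:52 33:69 36:70 39:70 42:54 45:17 48:16 51:17 54:17 57:64 60:66 63:67 66:68 69:66 72:67 75:67 78:67 81:67 84:68 87:67 90:67 93:67 96:68 99:67 102:66 105:67 108:67 111:74 114:77 117:78 120:77 123:77 126:77 129:75 132:17 135:17 138:18 141:14
```

```bash
python3 -m creep '0 0 0.17 12.5 5 0 -1;0 0 0.34 25 10.5 0 -1;0 0 0.34 25 10.5 0 -1;0 0 0.34 25 10.5 0 -1;0 0 0.26 19 8 0 -1;0 0 0.17 12.5 5 0 -1;0 0 0.08 6 2 0 -1;0 0 0 0 0 0 -1;0 0 0 0 0 0 -1' ; python3 -c "
from h import *
show(); pad()"
```

```text
clock: 9.43
tcp_pos: [0.5442, -0.0922, 0.0304]
orientation: [-1.461, -2.781, -0.001]
contact_force: [-0.5, 1.9, 0.2]
grip_width: 0.0004
gripper_force: 1.0
clk 9.425 local mm [ -56.4 -102.6   30.4] yaw 19.5 F [-0.5  1.9  0.2] w 0.00035235492208742956 gf 1.0018041729927063 j7 1.0406582709721512
y:ztop -39:77 -36:70 -33:54 -30:53 -27:54 -24:53 -21:56 -18:55 -15:55 -12:56 -9:54 -6:55 -3:55 0:54 3:55 6:55 9:72 12:73 15:73 18:76 21:73 24:72 27:68 30:55 33:51 36:51 39:51 42:54 45:68 48:70 51:70 54:49 57:62 60:67 63:67 66:68 69:67 72:66 75:66 78:68 81:67 84:66 87:68 90:67 93:68 96:67 99:66 102:68 105:67 108:68 111:75 114:77 117:76 120:76 123:77 126:77 129:76 132:17 135:17 138:16 141:17
```

```bash
python3 -m creep '0 0 0.17 12.5 5 0 -1;0 0 0.34 25 10.5 0 -1;0 0 0.34 25 10.5 0 -1;0 0 0.34 25 10.5 0 -1;0 0 0.26 19 8 0 -1;0 0 0.17 12.5 5 0 -1;0 0 0.08 6 2 0 -1;0 0 0 0 0 0 -1;0 0 0 0 0 0 -1' ; python3 -c "
from h import *
show(); pad()"
```

```text
clock: 10.6
tcp_pos: [0.5439, -0.0916, 0.0303]
orientation: [-1.458, -2.781, -0.002]
contact_force: [-1.1, 5.0, 1.9]
grip_width: 0.0001
gripper_force: 2.2
clk 10.6 local mm [ -56.5 -101.9   30.3] yaw 19.6 F [-1.1  5.   1.9] w 0.00010324187010767696 gf 2.2220318019390106 j7 1.0413120597728387
y:ztop -39:76 -36:69 -33:55 -30:54 -27:54 -24:56 -21:55 -18:55 -15:55 -12:56 -9:55 -6:56 -3:54 0:53 3:56 6:55 9:56 12:55 15:55 18:55 21:72 24:73 27:75 30:74 33:74 36:72 39:67 42:51 45:53 48:52 51:54 54:70 57:70 60:69 63:66 66:66 69:67 72:67 75:66 78:67 81:67 84:67 87:67 90:67 93:67 96:66 99:67 102:66 105:67 108:68 111:74 114:76 117:78 120:76 123:77 126:77 129:76 132:17 135:17 138:16 141:15
```

Pad is in about 3.5 mm. Release once more, then pull part-way and measure.

```bash
python3 -m creep '0 0 0.17 12.5 5 0 -1;0 0 0.34 25 10.5 0 -1;0 0 0.34 25 10.5 0 -1;0 0 0.34 25 10.5 0 -1;0 0 0.26 19 8 0 -1;0 0 0.2 14.5 6 0 -1;0 0 0.17 12.5 5 0 -1;0 0 0.17 12.5 5 0 -1'
cat >> h.py <<'E'
def head():
    "head position along clamp y: mean y of the high points of the head (averaged over 4 frames); front = mean+9"
    C=camera_model("top"); A=R.from_rotvec(C["rvec"]).as_matrix(); a=[]
    v,u=np.mgrid[0:400,0:640]
    for i in range(4):
        p,d=grab_frame("top"); P=np.stack([(u-C["K"][0,2])/C["K"][0,0]*d,(v-C["K"][1,2])/C["K"][1,1]*d,d],-1)
        W=(P-C["tvec"])@A; l=W[...,:2]-O; c,s=np.cos(TH),np.sin(TH); X=c*l[...,0]+s*l[...,1]; Y=-s*l[...,0]+c*l[...,1]
        m=(abs(X-.055)<.02)&(Y>-.02)&(Y<.051)&(W[...,2]<.11)&(W[...,2]>.062)
        a.append((Y[m].mean()*1000,m.sum()))
    print("head",np.round(a,1).tolist())
E
python3 -c "
from h import *
show(); pad(); head(); show()"
```

```text
clock: 11.65
tcp_pos: [0.5407, -0.0788, 0.0302]
orientation: [-1.692, -2.646, -0.0]
contact_force: [-3.4, 2.5, 2.2]
grip_width: 0.0001
gripper_force: 2.1
clk 11.65 local mm [-56.3 -88.7  30.2] yaw 9.7 F [-3.4  2.5  2.2] w 8.468044560162675e-05 gf 2.07718089222908 j7 0.8891843999302671
y:ztop -39:77 -36:69 -33:55 -30:55 -27:55 -24:54 -21:56 -18:54 -15:54 -12:54 -9:54 -6:54 -3:55 0:55 3:55 6:54 9:55 12:55 15:56 18:55 21:72 24:73 27:75 30:73 33:74 36:74 39:62 42:52 45:53 48:51 51:55 54:70 57:71 60:68 63:68 66:67 69:66 72:68 75:67 78:68 81:68 84:67 87:68 90:67 93:66 96:67 99:67 102:66 105:66 108:70 111:74 114:77 117:77 120:77 123:77 126:76 129:76 132:17 135:18 138:16 141:15
head [[29.4, 105.0], [29.5, 104.0], [29.4, 105.0], [29.5, 103.0]]
clk 11.9 local mm [-56.2 -88.4  30.2] yaw 9.7 F [-3.7  2.6  2.4] w 4.9257965614021345e-05 gf 2.1295414119958878 j7 0.8886703797919785
```

```bash
python3 -m creep '0 0 -0.04 -3.5 -1 0 -1;0 0 -0.09 -7 -2 0 -1;0 0 -0.09 -7 -2 0 -1;0 0 -0.09 -7 -2 0 -1' ; python3 -c "
from h import *
show(); head(); pad()"
```

```text
clock: 12.4
tcp_pos: [0.542, -0.0847, 0.0301]
orientation: [-1.57, -2.72, -0.001]
contact_force: [-3.8, 5.8, 2.3]
grip_width: 0.0002
gripper_force: 3.3
clk 12.4 local mm [-56.6 -94.7  30.1] yaw 14.9 F [-3.8  5.8  2.3] w 0.0002219971729351495 gf 3.2617492228746414 j7 0.968720369107437
head [[33.1, 106.0], [32.9, 105.0], [33.0, 105.0], [32.9, 104.0]]
y:ztop -39:77 -36:70 -33:56 -30:55 -27:55 -24:54 -21:55 -18:56 -15:54 -12:56 -9:54 -6:54 -3:55 0:55 3:54 6:55 9:54 12:54 15:56 18:55 21:55 24:73 27:72 30:73 33:75 36:74 39:74 42:70 45:53 48:53 51:53 54:70 57:70 60:70 63:67 66:67 69:67 72:67 75:68 78:67 81:66 84:66 87:67 90:67 93:66 96:67 99:67 102:67 105:68 108:67 111:75 114:76 117:76 120:75 123:77 126:76 129:76 132:17 135:17 138:16 141:16
```

Pad is in about 6 mm by head position and force. Slightly further.

```bash
python3 -m creep '0 0 -0.025 -2 -0.3 0 -1;0 0 -0.05 -4 -0.6 0 -1;0 0 -0.05 -4 -0.6 0 -1;0 0 -0.05 -4 -0.6 0 -1;0 0 -0.05 -4 -0.6 0 -1' ; python3 -c "
from h import *
show(); head(); p=pad();cv2.imwrite('pics/t3.png',cv2.resize(p[180:260,270:400,::-1],None,fx=6,fy=6,interpolation=2)); show()"
```

```text
clock: 13.28
tcp_pos: [0.5429, -0.0882, 0.03]
orientation: [-1.501, -2.757, -0.001]
contact_force: [-5.3, 5.3, 4.5]
grip_width: 0.0001
gripper_force: 4.0
clk 13.275 local mm [-56.6 -98.3  30. ] yaw 17.8 F [-5.3  5.3  4.5] w 7.220161475670557e-05 gf 4.0018898248672485 j7 1.0123386066840578
head [[35.1, 107.0], [35.1, 104.0], [35.0, 103.0], [35.3, 103.0]]
y:ztop -39:77 -36:69 -33:55 -30:56 -27:56 -24:55 -21:55 -18:55 -15:53 -12:55 -9:54 -6:55 -3:54 0:55 3:54 6:55 9:54 12:55 15:53 18:56 21:56 24:56 27:72 30:74 33:73 36:73 39:74 42:73 45:55 48:53 51:54 54:69 57:70 60:69 63:67 66:67 69:66 72:67 75:67 78:68 81:67 84:68 87:68 90:67 93:67 96:67 99:67 102:68 105:67 108:68 111:74 114:78 117:77 120:77 123:77 126:77 129:75 132:17 135:17 138:18 141:15
clk 13.525 local mm [-56.6 -98.3  30. ] yaw 17.8 F [-5.1  6.4  3.3] w 0.00019183380344858707 gf 3.965550831715147 j7 1.012370544887671
```

View pics/t3.png

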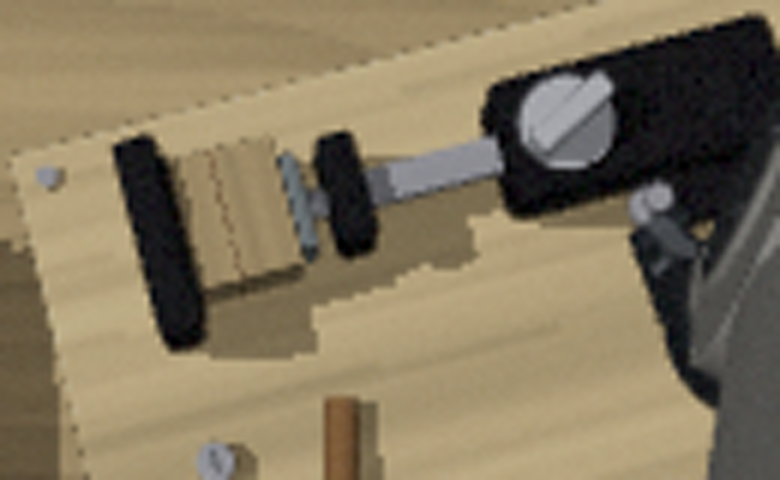

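The picture shows the pad (300,205) pressed on the block, the block against the stop, and the pad–head gap about halved: roughly 8 mm pushed in. The trigger is held with about 8 N.

```bash
python3 -c "
from bench import r
print(r.hand_in())"
```

```text
the job is handed in; nothing more can be done
None
```

I handed the job in at about 13.5 s with the knob turned about 1.1 rad (past its detent), the pad pushed in about 8 mm by the camera estimate, and the block against the stop. The fingers were still holding the trigger pulled with about 8 N; the hand-in gave no pass or fail result.

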